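# Put the cleaned microscope objectives back in the rack by length

## Task

The four microscope objectives have been cleaned: put them back from the mat into the wells of the dark rack in order of length, the shortest in the well next to the wire pull and the longest at the other end. Each must stand upright, lens up, flat on the floor of its well; set them down rather than drop them, never tip one over, and do not knock over the dropper bottle standing among them.

Things in the scene. Friction and masses are not known exactly. Their poses are not given: they have to be found in the camera images.
- objective_30: The shortest of four loose steel microscope objectives: 30 mm tall, broad flat front with a wide lens (21 mm); about 90 g. Stands lens up on the pale blue mat on its brass thread (25 mm wide, 5 mm tall). Straight barrel 31 mm in diameter from 5 to 26 mm above the foot: grip it there from above, at any yaw. Origin: centre of the foot's underside; z up its axis (round: yaw means nothing).
- objective_40: The second shortest of four loose steel microscope objectives: 40 mm tall, slightly stepped nose with a 16 mm lens; about 120 g. Stands lens up on the pale blue mat on its brass thread (25 mm wide, 5 mm tall). Straight barrel 31 mm in diameter from 5 to 29 mm above the foot: grip it there from above, at any yaw. Origin: centre of the foot's underside; z up its axis (round: yaw means nothing).
- objective_50: The second longest of four loose steel microscope objectives: 50 mm tall, conical nose with an 11 mm lens; about 150 g. Stands lens up on the pale blue mat on its brass thread (25 mm wide, 5 mm tall). Straight barrel 32 mm in diameter from 5 to 34 mm above the foot: grip it there from above, at any yaw. Origin: centre of the foot's underside; z up its axis (round: yaw means nothing).
- objective_60: The longest of four loose steel microscope objectives: 60 mm tall, slender nose with a 7 mm lens, two black rings; about 180 g. Stands lens up on the pale blue mat on its brass thread (25 mm wide, 5 mm tall). Straight barrel 33 mm in diameter from 5 to 38 mm above the foot: grip it there from above, at any yaw. Origin: centre of the foot's underside; z up its axis (round: yaw means nothing).
- well1: Round rubber-lined well of the dark objective rack: the end well, next to the rack's wire pull. 47 mm across, 3 mm deep below the rack's flat top. Origin: centre of its floor, where an objective's foot stands, 11 mm above the bench; z up. Fixed to the rack.
- well2: Round rubber-lined well of the dark objective rack: second from the pull. 47 mm across, 3 mm deep below the rack's flat top. Origin: centre of its floor, where an objective's foot stands, 11 mm above the bench; z up. Fixed to the rack.
- well3: Round rubber-lined well of the dark objective rack: third from the pull. 47 mm across, 3 mm deep below the rack's flat top. Origin: centre of its floor, where an objective's foot stands, 11 mm above the bench; z up. Fixed to the rack.
- well4: Round rubber-lined well of the dark objective rack: the end well farthest from the pull. 47 mm across, 3 mm deep below the rack's flat top. Origin: centre of its floor, where an objective's foot stands, 11 mm above the bench; z up. Fixed to the rack.
- rack: Dark steel pull-out rack, fixed on the bench at any yaw: a bar 256 x 64 mm, 14 mm tall, with four round wells in a row along its x axis, 64 mm apart (x = -96, -32, 32, 96 mm), and a flat steel wire pull (40 mm wide) sticking out 28 mm at its -x end only. Origin: centre of its underside; +x along the row away from the pull, z up. Rack and mat lie one left, one right of y = 0.
- bottle: Amber glass dropper bottle standing loose among the objectives, to stay there: 33 mm in diameter, 74 mm tall with its bulb, 60 g. Origin: centre of its underside; z up. The fixed mat (250 x 220 x 3 mm) also carries a 3 mm tissue booklet and a 9 mm high dust cap near the middles of two edges; between x = 0.15 and 0.78 m, y = -0.6 and 0.6 m all other things on the bench are under 65 mm high.
Things that resemble listed ones, but are neither listed nor needed, are in the scene too. What is shaped like the objective_40 but green is not meant.

How it is judged (in metres and radians):
At the end, for the whole second after the job is handed in: Each objective stands in its own well, counted from the wire pull: 30, 40, 50, 60 mm. Its axis is within 13 mm of the well's centre, its foot on the well's floor (2 mm), tilted less than 0.06 rad, released and at rest; the dropper bottle is upright (within 0.2 rad) (horizontal distance between objective_30 and well1 below 0.013 m and z of objective_30 in the frame of well1 between -0.003 and 0.002 m and angle between each of objective_30, objective_40, objective_50, objective_60's own z axis and vertical below 0.06 rad and linear speed of each of objective_30, objective_40, objective_50, objective_60 below 0.02 m/s and horizontal distance between objective_40 and well2 below 0.013 m and z of objective_40 in the frame of well2 between -0.003 and 0.002 m and horizontal distance between objective_50 and well3 below 0.013 m and z of objective_50 in the frame of well3 between -0.003 and 0.002 m and horizontal distance between objective_60 and well4 below 0.013 m and z of objective_60 in the frame of well4 between -0.003 and 0.002 m and angle between bottle's own z axis and vertical below 0.2 rad); the robot touches nothing.
It fails at once if an objective is tipped over or laid on its side (angle between any of objective_30, objective_40, objective_50, objective_60's own z axis and vertical above 0.7 rad).
It fails at once if an objective is dropped (falls free by some 20 mm) or sent flying ((contact force between the fingers and objective_30 below 0.02 N and linear speed of objective_30 above 0.6 m/s) or (contact force between the fingers and objective_40 below 0.02 N and linear speed of objective_40 above 0.6 m/s) or (contact force between the fingers and objective_50 below 0.02 N and linear speed of objective_50 above 0.6 m/s) or (contact force between the fingers and objective_60 below 0.02 N and linear speed of objective_60 above 0.6 m/s)).
It fails at once if the dropper bottle is knocked over (angle between bottle's own z axis and vertical above 0.6 rad).
It also fails if it takes over 120 s, if anything falls off the work surface, if the arm or the gripper's body presses on something with over 40 N, if the wrist force passes 120 N, or if a joint passes its speed limit or range.

## Robot

A 6-joint arm with a two-finger parallel gripper is mounted at the origin on the work surface. World frame = base frame: x ahead of the robot, y to its left, z up, the work surface at z = 0. Lengths are in m, angles in degrees, forces in N, time in s.
With the tool pointing down it reaches from about 0.325 to 0.85 m from the base axis. Payload 15.5 kg.
Tool frame: the origin (TCP) lies at the very end of the fingers, on their centre line; the grasp point (between the pads) lies arm.grip_depth behind it (arm.grip_depth is the distance from the TCP to the grasp point, in m); z points along the fingers, y is the direction in which the jaws open and shut (so a half turn about z gives the same grasp; the last joint's range is limited). The gripper opens to 91 mm and grips with 3 to 60 N. Pads are 32 mm wide; open, the fingers measure 118 mm over their backs; the gripper's body (76 mm by 178 mm) begins 60 mm behind the grasp point.
Start: joints at [-81.446, 28.281, 77.091, -0, 74.628, -5.472], TCP at [0.151, -0.606, 0.214] pointing down, gripper open.
Joint ranges: [-166.48, 166.48], [-47.26, 123.95], [12.59, 153.08], [-70.14, 250.14], [6.76, 159.57], [-176.63, 176.63]. Speed limits (degrees/s): [108.29, 108.29, 147.25, 172.46, 172.46, 172.46].

## Interface

Orientations are given as a 3x3 rotation matrix whose columns are the frame's x, y, z axes.
In Python, from rig import arm gives the robot as it stands. Calls block until the motion is done:
- arm.move_to(position, orientation): joint-space move of the TCP to a pose.
- arm.move_l(position, orientation=None, feed=0.15): straight line of the TCP; orientation=None keeps the orientation; feed is the mean speed in m/s.
- arm.move_joints(angles): joint-space move.
- arm.grip(opening): finger opening in m; the grip force is fixed at half the most; returns when the fingers have stopped.
- arm.sleep(seconds).
- arm.solve_ik(position, orientation): joint angles nearest the present ones, or None.
- arm.snapshot(name): name is "scene" or "top" or "wrist"; returns the picture (480x640x3 uint8, red, green, blue); there is no depth.
- arm.get_calibration(name): a dict with "intrinsics" (3x3 intrinsics, pixels), "cam_to_world" (4x4, takes a point from camera to world coordinates). Camera axes: x right, y down, z forward; pixel columns grow to the right and rows downward; lengths in m; the calibration is good to about 2 mm. The wrist camera is an equidistant fisheye: a pixel r from the principal point sees the ray r / f radians off the axis. A picture is of the moment at which its call begins: read the wrist's pose just before it. get_calibration takes no time and is no camera call; for the wrist camera it gives the pose at the moment of the call.
A pose or a line that the arm cannot do raises arm.Unreachable and nothing moves.
- arm.sign_off(): hands the job in, once; it reports no verdict.
Readings, each from a call of its own:
- arm.current_t(): time.
- arm.current_joint_positions(): joint angles.
- arm.current_dq(): joint speeds.
- arm.current_tau(): joint torques, N m.
- arm.current_ee_pos(): TCP position.
- arm.current_tool_rot(): TCP orientation.
- arm.current_force(): force on the tool from outside, world axes, zero at the start.
- arm.current_torque(): the same for the moment, N m.
- arm.current_width(): finger opening in m.
Only numpy, scipy, OpenCV 4.12 (cv2) and the standard library are available. Lean on these libraries where they do the work, as an engineer would, in place of code of your own. Each camera call takes 0.05 s, during which the arm holds its last target.

## Working session

There is one attempt and no reset: what is moved stays moved. The work goes in short steps, each a Python script; the robot and the scene stay as the last script left them, time stands still between calls to the robot, and variables do not carry over. Pictures are saved under pics/ and viewed, and the job is handed in when it is done.

```bash
ls; mkdir -p pics
python3 - <<'E'
from rig import arm
import cv2
for n in ("scene","top"):
    im=arm.snapshot(n); cv2.imwrite(f"pics/{n}0.png",im[:,:,::-1])
    c=arm.get_calibration(n); print(n,c["intrinsics"].tolist(),c["cam_to_world"].round(4).tolist())
print(arm.grip_depth,arm.current_t(),arm.current_width())
E
```

```text
pics
scene [[491.06872795181084, 0.0, 321.74302364825564], [0.0, 491.06872795181084, 240.28054291016608], [0.0, 0.0, 1.0]] [[-0.0863, 0.6376, -0.7655, 1.2208], [0.9963, 0.0528, -0.0683, 0.0862], [-0.0031, -0.7686, -0.6398, 0.6941], [0.0, 0.0, 0.0, 1.0]]
top [[523.8671246421121, 0.0, 318.17994524524636], [0.0, 523.8671246421121, 244.23091990512424], [0.0, 0.0, 1.0]] [[0.0281, -0.9885, 0.1488, 0.3528], [-0.9996, -0.0274, 0.0066, 0.0133], [-0.0025, -0.1489, -0.9888, 0.9084], [0.0, 0.0, 0.0, 1.0]]
0.0188 0.1 0.09107835846855461
```

View pics/top0.png

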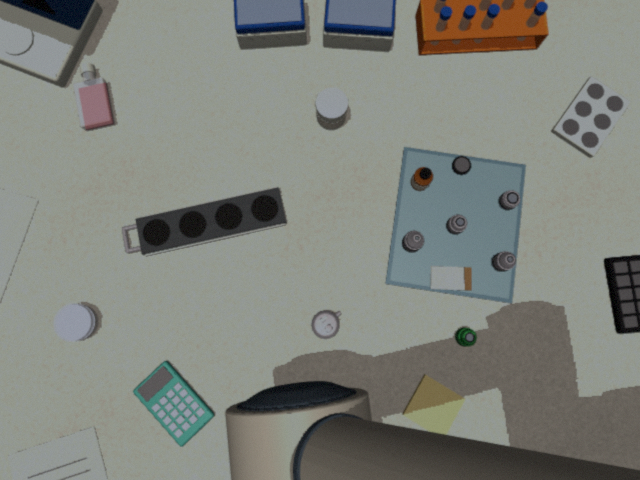

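View pics/scene0.png

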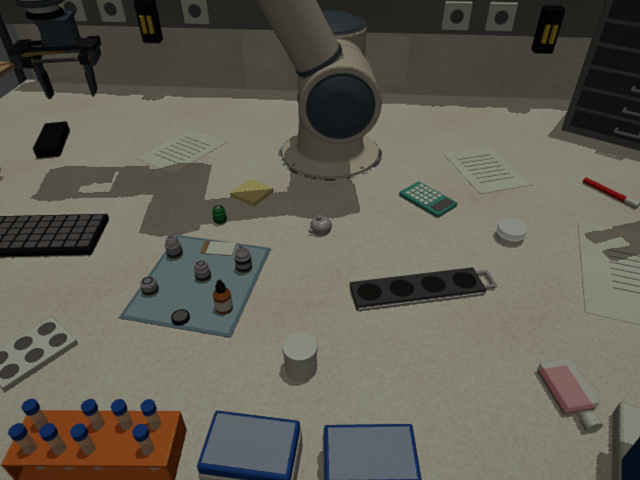

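The top view shows the rack with wells at about (156,232), (193,224), (229,216) and (265,208), and the pull at the left end (128,238). The mat has five round things plus the bottle at (422,177). I'll zoom in on the mat next.

Run:
```python
import cv2,numpy as np
a=cv2.imread("pics/top0.png"); b=cv2.imread("pics/scene0.png")
cv2.imwrite("pics/z1.png",cv2.resize(a[140:310,380:535],None,fx=3.5,fy=3.5,interpolation=cv2.INTER_CUBIC))
cv2.imwrite("pics/z2.png",cv2.resize(b[225:340,115:280],None,fx=4.5,fy=4.5,interpolation=cv2.INTER_CUBIC))
cv2.imwrite("pics/z3.png",cv2.resize(a[180:262,115:295],None,fx=4.4,fy=4.4,interpolation=cv2.INTER_CUBIC))
```

```text
(no output)
```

View pics/z1.png

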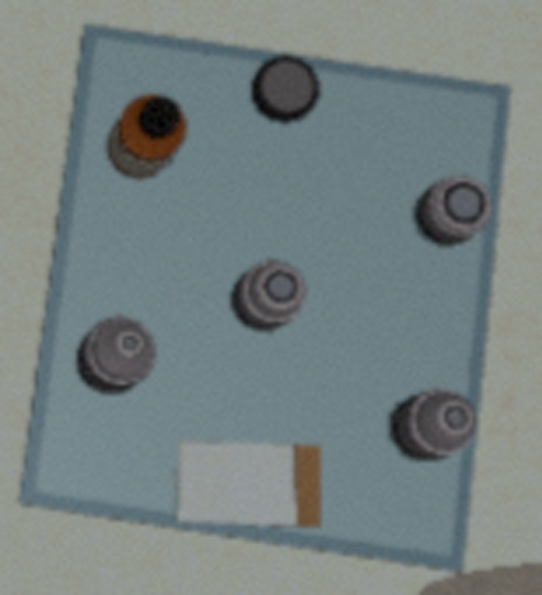

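View pics/z2.png

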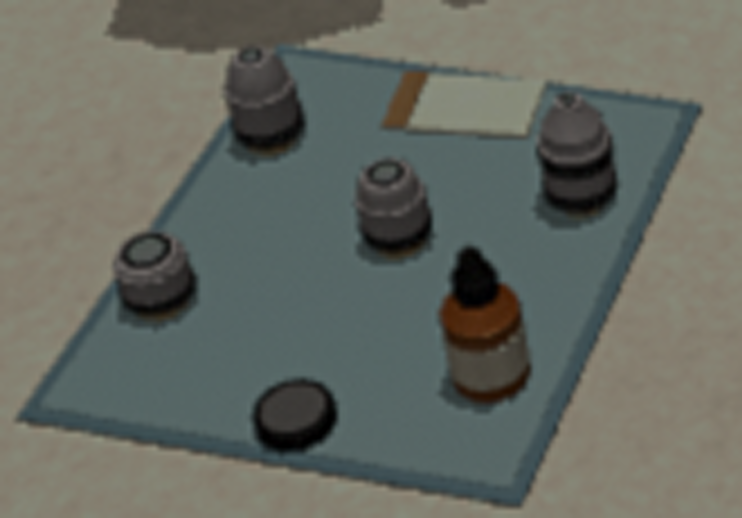

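View pics/z3.png

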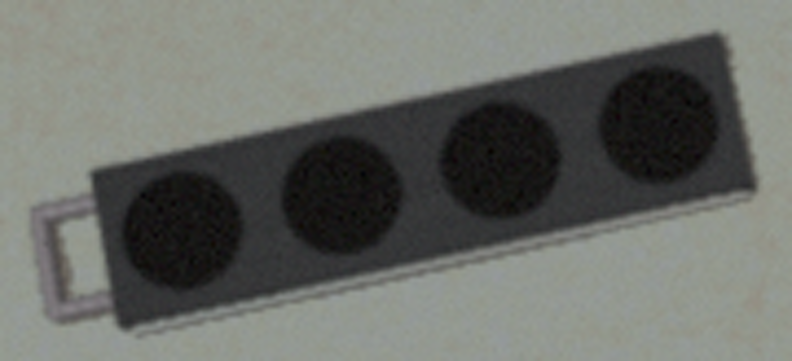

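Identities by shape: the 60 mm (black rings) is lower left in the top crop, the 40 mm is in the centre, the 30 mm upper right and the 50 mm lower right. The bottle is upper left. I'll triangulate from both cameras.

```bash
cat > h.py <<'E'
import numpy as np
from rig import arm
def ray(cam,uv):
    c=arm.get_calibration(cam); K=c["intrinsics"]; T=c["cam_to_world"]
    d=T[:3,:3]@np.linalg.solve(K,[uv[0],uv[1],1.]); return T[:3,3],d
def atz(cam,uv,z):
    o,d=ray(cam,uv); return o+d*(z-o[2])/d[2]
E
python3 - <<'E'
from h import *
f=lambda u,v,s,x0,y0:((u+.5)/s-.5+x0,(v+.5)/s-.5+y0)
T={60:(129,342),40:(281,286),30:(465,203),50:(455,417),74:(160,117)}
S={60:(570,99),40:(386,172),30:(150,249),50:(252,54),74:(468,256)}
for k in T:
    z=.003+k/1000
    a=atz("top",f(*T[k],3.5,380,140),z);b=atz("scene",f(*S[k],4.5,115,225),z)
    print(k,a.round(4),b.round(4))
W=np.array([atz("top",f(*p,4.4,115,180),.014)[:2] for p in [(182,230),(342,195),(500,160),(659,125)]])
print(W.round(4),np.linalg.norm(np.diff(W,axis=0),axis=1))
E
```

```text
60 [ 0.4958 -0.1414  0.063 ] [ 0.4982 -0.1383  0.063 ]
40 [ 0.5285 -0.2179  0.043 ] [ 0.5304 -0.2152  0.043 ]
30 [ 0.5743 -0.311   0.033 ] [ 0.5759 -0.3069  0.033 ]
50 [ 0.4661 -0.2961  0.053 ] [ 0.4676 -0.2939  0.053 ]
74 [ 0.6006 -0.1533  0.077 ] [ 0.6122 -0.1534  0.077 ]
[[0.5012 0.301 ]
 [0.517  0.2389]
 [0.5328 0.1772]
 [0.5487 0.1149]] [0.06413948 0.06364045 0.06429959]
```

The two cameras agree to about 3–4 mm, well inside the tolerances, so I'll use their mean. I'll start with the 30 mm objective and check its centring with the wrist camera first.

```bash
cat >> h.py <<'E'
OBJ={60:(.497,-.1398),40:(.5294,-.2166),30:(.5751,-.309),50:(.4668,-.295)}
W=np.array([[.5012,.301],[.517,.2389],[.5328,.1772],[.5487,.1149]])+[.001,.0014]
d=(W[3]-W[0])/np.linalg.norm(W[3]-W[0])
def R(s=1):
    y=s*np.array([-d[1],d[0],0]); z=np.array([0,0,-1.]); return np.column_stack([np.cross(y,z),y,z])
H=.17
def up(z=H,feed=.12):
    p=arm.current_ee_pos().copy(); p[2]=z; arm.move_l(p,feed=feed)
def wproj(p):
    c=arm.get_calibration("wrist");K=c["intrinsics"];T=np.linalg.inv(c["cam_to_world"])
    q=T[:3,:3]@np.asarray(p)+T[:3,3]; th=np.arctan2(np.hypot(q[0],q[1]),q[2]); r=K[0,0]*th; h=np.hypot(q[0],q[1])
    return K[0,2]+r*q[0]/h,K[1,2]+r*q[1]/h
def wcast(uv,z):
    c=arm.get_calibration("wrist");K=c["intrinsics"];T=c["cam_to_world"]
    v=np.array([uv[0]-K[0,2],uv[1]-K[1,2]]);r=np.hypot(*v);th=r/K[0,0]
    dd=T[:3,:3]@np.array([*(v/r*np.sin(th)),np.cos(th)]);o=T[:3,3];return o+dd*(z-o[2])/dd[2]
def snap(cam,name):
    import cv2; im=arm.snapshot(cam); cv2.imwrite("pics/"+name+".png",im[:,:,::-1])
E
python3 - <<'E'
from h import *
arm.grip(.065)
for s in (1,-1):
    print(s,[None if (q:=arm.solve_ik([*p,H],R(s))) is None else np.round(q,0).tolist() for p in list(OBJ.values())+list(W)])
E
```

```text
1 [[-22.0, 23.0, 95.0, -0.0, 62.0, -37.0], [-28.0, 27.0, 88.0, -0.0, 65.0, -43.0], [-33.0, 33.0, 76.0, -0.0, 71.0, -48.0], [-38.0, 25.0, 91.0, -0.0, 64.0, -53.0], [25.0, 28.0, 86.0, -0.0, 66.0, 11.0], [19.0, 27.0, 88.0, -0.0, 65.0, 5.0], [12.0, 26.0, 89.0, -0.0, 65.0, -2.0], [6.0, 26.0, 89.0, -0.0, 65.0, -8.0]]
-1 [[-22.0, 23.0, 95.0, -0.0, 62.0, 143.0], [-28.0, 27.0, 88.0, -0.0, 65.0, 137.0], [-33.0, 33.0, 76.0, -0.0, 71.0, 132.0], [-38.0, 25.0, 91.0, -0.0, 64.0, 127.0], [25.0, 28.0, 86.0, -0.0, 66.0, -169.0], [19.0, 27.0, 88.0, -0.0, 65.0, -175.0], None, [6.0, 26.0, 89.0, -0.0, 65.0, 172.0]]
```

Run:
```python
from h import *
arm.move_to([*OBJ[30],H],R())
print(arm.current_ee_pos(),arm.current_t())
for k in OBJ: print(k,np.round(wproj([*OBJ[k],.003+k/1000]),1))
c=arm.get_calibration("wrist");print(c["cam_to_world"].round(3).tolist(),c["intrinsics"].tolist())
snap("wrist","w1")
```

```text
[ 0.57460906 -0.30999408  0.17015018] 2.5667
60 [274.4  -6. ]
40 [292.7  99.4]
30 [320.  219.3]
50 [194.8 178.2]
[[0.969, 0.236, 0.069, 0.554], [0.246, -0.928, -0.28, -0.23], [-0.001, 0.288, -0.958, 0.341], [0.0, 0.0, 0.0, 1.0]] [[371.64829954431775, 0.0, 318.52363998609866], [0.0, 371.64829954431775, 231.5173778473664], [0.0, 0.0, 1.0]]
```

View pics/w1.png

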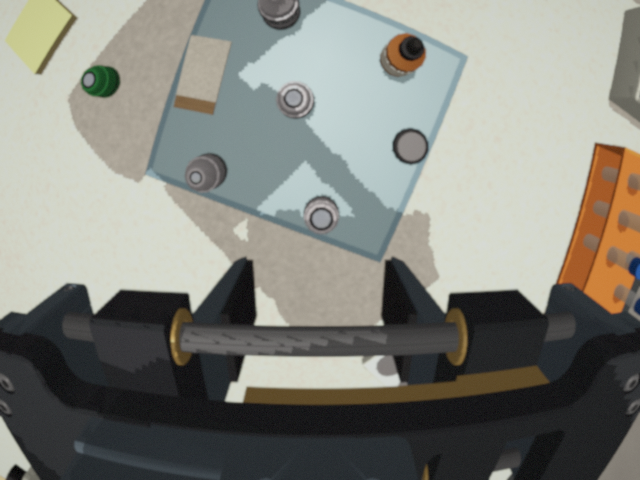

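The wrist view shows the 30 mm lens at (322,216) against a predicted (320,219). The 40 is at (293,99) and the 50 at (195,177), both as predicted. Picking the 30 mm objective.

```bash
cat >> h.py <<'E'
OFF={30:.0055,40:.0055,50:.006,60:.007}   # TCP height above foot
def pick(k,p=None):
    p=OBJ[k] if p is None else p
    arm.move_to([*p,H],R())
    z=.003+OFF[k]
    arm.move_l([*p,z+.03],R(),feed=.15); arm.move_l([*p,z],R(),feed=.06)
    arm.sleep(.2); f0=arm.current_force()
    print("at",np.round(arm.current_ee_pos(),4),"F",np.round(f0,1))
    arm.grip(.02); arm.sleep(.2); print("width",arm.current_width())
    pz=arm.current_ee_pos()[2]
    up(z+.03,.06); up(H,.15); arm.sleep(.2)
    print("lifted width",arm.current_width(),"F",np.round(arm.current_force(),1),"t",arm.current_t())
E
python3 - <<'E'
from h import *
# small wrist refinement of 30
print(wcast((322,216),.033),wcast((293,99),.043),wcast((195,177),.053))
pick(30,(.5745,-.3085))
snap("wrist","w2")
E
```

```text
[ 0.57600129 -0.30577614  0.033     ] [ 0.52951642 -0.21623141  0.043     ] [ 0.46673234 -0.29399906  0.053     ]
at [ 0.5747 -0.3086  0.0089] F [ 0.   0.  -0.2]
width 0.03027872122325414
lifted width 0.03024392566551969 F [-0.3  1.1 -1.6] t 7.4417
```

View pics/w2.png

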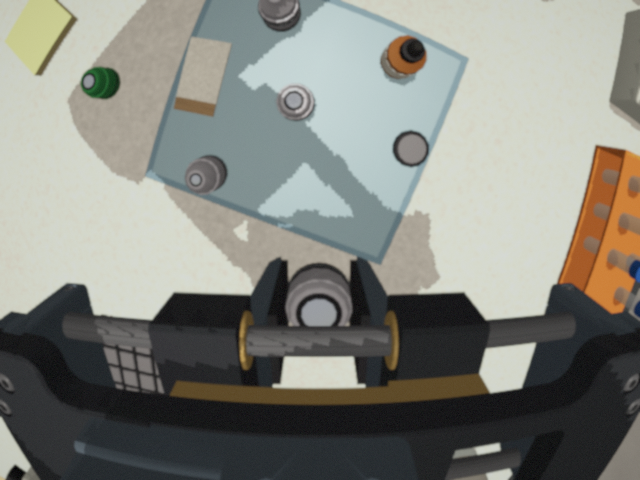

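The objective is held upright with its lens at (319,314). Now I'll move above well 1 and look.

Run:
```python
from h import *
p=arm.current_ee_pos()
print("held off",wcast((319,314),p[2]-OFF[30]+.030)-p)
arm.move_to([*W[0],H],R()); arm.sleep(.2)
print(arm.current_ee_pos(),arm.current_t())
for i in range(4): print(np.round(wproj([*W[i],.014]),1))
snap("wrist","w3")
```

```text
held off [-8.21420013e-05 -2.03181237e-04  2.45000000e-02]
[0.502521   0.30194273 0.16996638] 9.8917
[319.  214.3]
[318.9 279.2]
[319. 335.]
[319.  382.2]
```

View pics/w3.png

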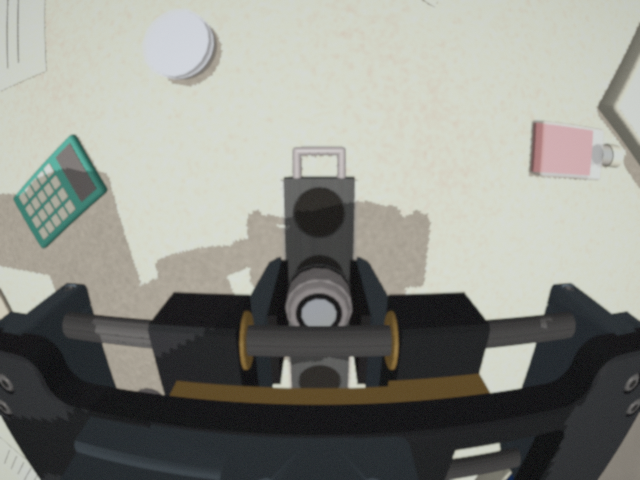

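Well 1 appears at (319,212), within 2 mm of the prediction of (319,214), and the held offset is about zero. Placing.

```bash
cat >> h.py <<'E'
def place(k,i,go=True):
    p=W[i]
    if go: arm.move_to([*p,H],R())
    z=.011+OFF[k]+.0006
    arm.move_l([*p,z+.03],R(),feed=.12); arm.move_l([*p,z],R(),feed=.04)
    arm.sleep(.3); print("place at",np.round(arm.current_ee_pos(),4),"F",np.round(arm.current_force(),1),"w",arm.current_width())
    arm.grip(.05); arm.sleep(.2)
    up(z+.06,.08); up(H,.2); print("t",arm.current_t(),"F",np.round(arm.current_force(),1))
E
python3 - <<'E'
from h import *
place(30,0,go=False)
snap("wrist","w4")
arm.grip(.065)
E
```

```text
place at [0.5023 0.3024 0.0172] F [-0.2  0.3 -2. ] w 0.030121267544738938
t 14.5417 F [0.7 0.1 0.1]
```

View pics/w4.png

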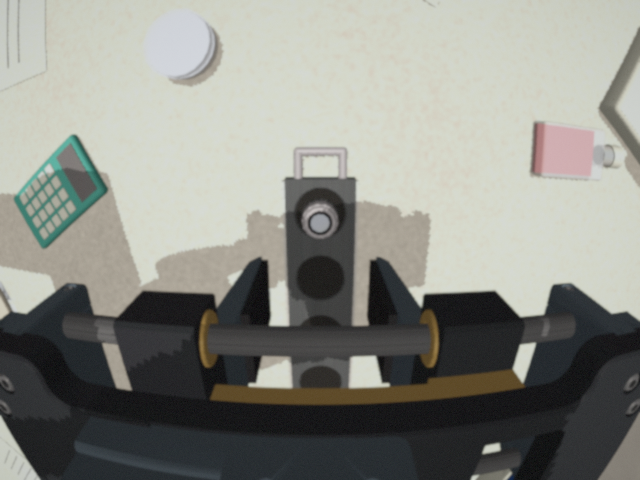

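The 30 mm objective stands in well 1 (lens at (319,222)). Next are the 40 and the 50.

Run:
```python
from h import *
print("check lens30",wcast((319,222),.041)[:2]-W[0])
pick(40)
snap("wrist","w5")
place(40,1)
snap("wrist","w6")
arm.grip(.065)
```

```text
check lens30 [-0.00073067  0.00048273]
at [ 0.5296 -0.2167  0.0088] F [0.1 0.1 0.2]
width 0.0302802569132353
lifted width 0.030284291980832642 F [-0.4 -0.5 -0.9] t 21.4917
place at [0.5181 0.2403 0.0172] F [ 0.3 -0.5 -2.1] w 0.030557392733023565
t 27.8167 F [ 0.4  0.4 -0.4]
```

```bash
python3 -c "
import cv2,numpy as np
cv2.imwrite('pics/w56.png',np.hstack([cv2.imread(f'pics/w{i}.png')[100:400,120:520] for i in (5,6)]))"
```

```text
(no output)
```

View pics/w56.png

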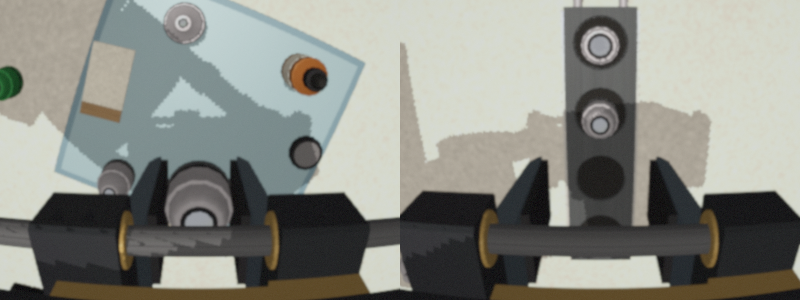

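The 40 mm objective was held upright and now stands in well 2 (crop position (600,125)). On to the 50 and 60.

```bash
python3 - <<'E'
from h import *
pick(50)
snap("wrist","w7")
place(50,2)
snap("wrist","w8")
arm.grip(.065)
E
python3 -c "
import cv2,numpy as np
cv2.imwrite('pics/w78.png',np.hstack([cv2.imread(f'pics/w{i}.png')[0:400,120:520] for i in (7,8)]))"
```

```text
at [ 0.467  -0.2951  0.0093] F [ 0.   0.4 -0.6]
width 0.0313039897763392
lifted width 0.031566402208649647 F [-0.5  1.  -1.2] t 34.8083
place at [0.5339 0.1786 0.0177] F [-0.2  0.5 -2.2] w 0.03122934015917466
t 41.1667 F [-0.2 -0.5  0.1]
```

View pics/w78.png

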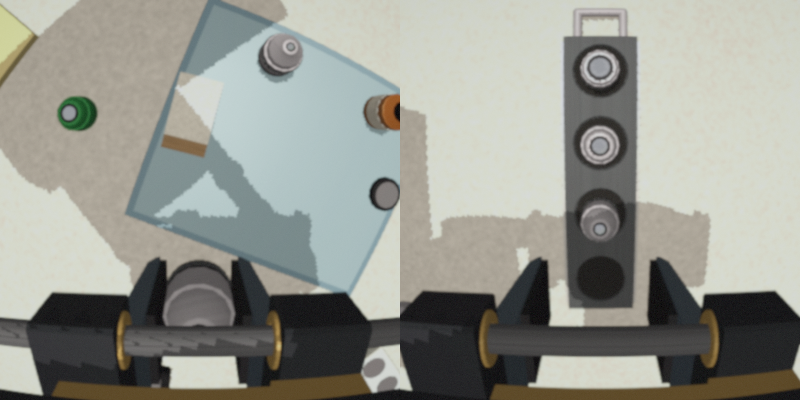

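The 50 mm objective stands in well 3, with the first two centred behind it. Now the 60.

```bash
python3 - <<'E'
from h import *
pick(60)
place(60,3)
up(.25,.2)
arm.sleep(.3)
for k,i in zip((30,40,50,60),range(4)): print(np.round(wproj([*W[i],.011+k/1000]),1))
snap("wrist","w9")
arm.move_to([.4,-.2,.3],R()); 
snap("top","t9"); snap("scene","s9"); print(arm.current_t(),arm.current_force())
E
python3 -c "
import cv2,numpy as np
t=cv2.imread('pics/t9.png')[150:320,110:540];s=cv2.imread('pics/s9.png')[225:340,110:510]
cv2.imwrite('pics/ts9.png',np.vstack([cv2.resize(t,(780,308),interpolation=3),cv2.resize(s,(780,224),interpolation=3)]))"
```

```text
at [ 0.4972 -0.1399  0.0103] F [-0.6 -0.3  0.1]
width 0.032337358526103845
lifted width 0.032396631002868256 F [-0.   0.  -2.2] t 47.4083
place at [0.5497 0.1163 0.0187] F [-0.1  0.2 -2. ] w 0.031993954532190755
t 52.975 F [-0.  -0.4 -0.1]
[320.5  18.7]
[320.5  77.7]
[320.6 142.1]
[320.5 209.5]
55.3 [0.39167556 0.41557144 0.14575818]
```

View pics/w9.png

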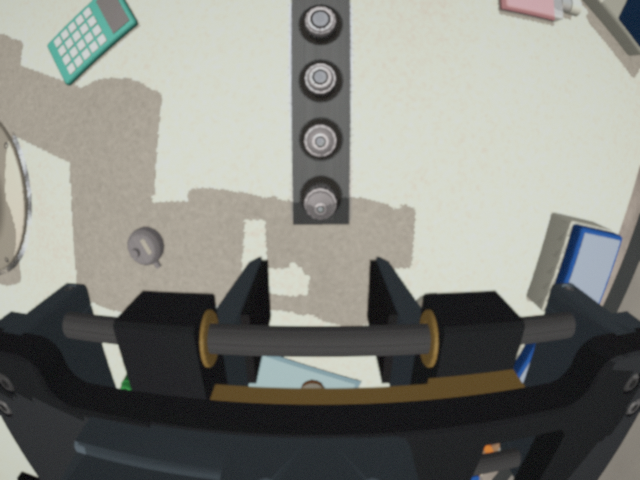

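View pics/ts9.png

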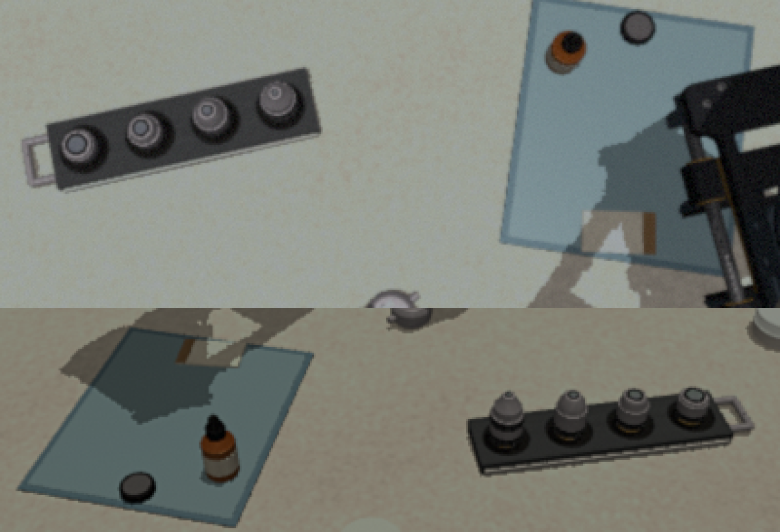

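The lenses appear at (320,19), (320,77), (321,141) and (320,207), within 3 px of where centred objectives should be. All four stand upright in order from the pull, the bottle is upright, and the arm is clear. Handing in.

```bash
python3 -c "
from rig import arm
print(arm.sign_off(),arm.current_t())"
```

```text
the job is handed in; nothing more can be done
the job is handed in; nothing more can be done
```

All four objectives are back in the rack and the job is handed in, with about 55 s of the 120 s used. Counting from the wire pull, the wells now hold the 30, 40, 50 and 60 mm objectives. Each was lifted straight up and lowered to about 0.6 mm above the well floor before release.

The last pictures show all four upright, with lenses within 3 px of where a centred objective would appear. The bottle was upright and untouched, and the arm was clear and moved away.

- **Camera disagreement:** the scene and top cameras differed by 2–5 mm on the objectives. I averaged them, which is well inside the 13 mm tolerance. The wrist camera agreed with that average to about 3 mm.
- **Bottle:** its estimate differed by about 12 mm between cameras, but the bottle was well away from every grasp.
- **Not measured:** I inferred that the feet are on the well floors from the arm's height and the pictures. No force reading confirmed contact.

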